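# Build up a modular hydraulic valve stack

### The job

Build up the valve stack on the bolted-down subplate: the pressure reducer (one black knob) goes on the subplate, the check module (no knobs) on the reducer, the throttle module (a black knob at each end) on that, and the solenoid valve on top, each sitting flat, centred and squarely lined up over the subplate's port face, ready for the tie bolts. Turn the reducer's knob and the valve's coil to the subplate's end with the two brass fittings, and leave the yellow multimeter and the loose pressure gauge where they lie.

Things in the scene. Friction and masses are not known exactly. Their poses are not given: they have to be found in the camera images.
- subplate: Fixed target. Steel block 80 (x) x 50 (y) x 35 mm on a dark foot plate 130 x 100 x 10 mm screwed to the bench. Origin: centre of the foot plate's underside. The level port face (four ports, four bolt holes) on which the stack stands is 45 mm above the origin and centred on it; nothing rises above it. Own +x points to the end with two brass pipe fittings side by side (reaching to x = 68 mm).
- reducer: Pressure reducer module, loose, about 0.75 kg. Plain metal block 66 (x) x 44 (y) x 40 mm high; a hexagon and a black knob (30 mm across) stick out of its +x end only, to x = 77 mm; a 6 mm plug at the other end. Origin: centre of the block's underside. Lies upright on the bench with z up, and is to be gripped across its 44 mm width (y).
- check: Check module, loose, about 0.75 kg. Plain metal block 84 (x) x 44 (y) x 40 mm high, with a short steel hexagon plug (9 mm) at each end and no knob; both ends are alike and it may go on either way round. Origin: centre of the block's underside. Upright on the bench, z up; grip across the 44 mm width (y).
- throttle: Throttle module, loose, about 0.7 kg. Plain metal block 66 (x) x 44 (y) x 40 mm high with a black knob (25 mm across) sticking out at each end, to x = +65 and -65 mm; both ends are alike and it may go on either way round. Origin: centre of the block's underside. Upright on the bench, z up; grip across the 44 mm width (y).
- valve: Solenoid directional valve, loose, 0.8 kg. Metal block 66 (x) x 44 (y) x 48 mm high; at its +x end a black coil 46 x 38 x 40 mm reaching to x = 94 mm with a grey plug on it up to z = 62 mm; at its -x end a steel cap to x = -54 mm. Origin: centre of the metal block's underside. Centre of mass about 8 mm from it towards the coil. Upright on the bench; grip the block across its 44 mm width (y).
- reducer_knob (a point): Centre of the reducer's black knob, 64 mm from the reducer's origin along its +x and 20 mm up.
- valve_coil (a point): Centre of the valve's black coil, 64 mm from the valve's origin along its +x and 24 mm up.
- meter: Bystander: yellow and black multimeter lying on the bench, 150 (x) x 78 (y) x 47 mm high. Origin: centre of its underside.
- gauge: Bystander: round pressure gauge lying on its back on the bench, steel case 63 mm across and 30 mm high, white dial up, brass stem to 48 mm along its -x. Origin: centre of its underside.
Things that resemble listed ones, but are neither listed nor needed, are in the scene too. What is shaped like the throttle but turquoise is not meant. Leave any red look-alike of the valve alone.

How it is judged:
By the outcome, as a careful person would: the job done as asked, in the order asked, and still so for the second after the job is handed in, with the robot touching nothing.
It also fails if it takes over 115 s, if anything falls off the work surface, if the arm or the gripper's body presses on something with over 40 N, if the wrist force passes 120 N, or if a joint passes its speed limit or range.

### The arm

A 7-joint arm with a two-finger parallel gripper is mounted at the origin on the work surface. World frame = base frame: x ahead of the robot, y to its left, z up, the work surface at z = 0. Lengths are in m, angles in rad, forces in N, time in s.
With the tool pointing down it reaches from about 0.425 to 0.825 m from the base axis. Payload 3.6 kg.
Tool frame: the origin (TCP) lies between the finger pads; the fingertips stand 22 mm ahead of it and the grasp point (between the pads) lies 3 mm ahead of it; z points along the fingers, y is the line along which they close (so a half turn about z gives the same grasp; the last joint's range is limited). The gripper opens to 93 mm and grips with 3 to 60 N. Pads are 15 mm wide; open, the fingers measure 128 mm over their backs; the gripper's body (75 mm by 188 mm) begins 65 mm behind the grasp point.
Start: joints at [1.079, 0.615, -0.013, 1.423, 0.008, 1.103, -0.04], TCP at [0.292, -0.581, 0.241] pointing down, gripper open.
Joint ranges: [-3.12, 3.12], [-0.3, 2.06], [-1.34, 1.32], [0.26, 2.42], [-1.36, 4.5], [0.01, 1.98], [-2.84, 2.84]. Speed limits (rad/s): [2.79, 2.79, 3.14, 3.14, 3.14, 3.14, 3.14].

### API

Orientations are given as a rotation vector (axis times angle).
In Python, from workcell import bot, vision, order gives the robot as it stands. The module is installed in compiled form; this text tells all that it offers.
- The arm moves only by the tool servo_tool, never from a script. Its argument "increments" is a list that holds one entry, the list of rows, each a list of 7 numbers: the shift along the tool's x, y, z in mm, then the turn, a rotation vector about the tool's x, y, z in rad, then the gripper command: -1 is fully open, 1 is shut, values between are in proportion. In form: [[[dx, dy, dz, rx, ry, rz, jaw], ...]]. A call has 1 to 12 rows; each row shifts and turns the commanded pose from where the row before left it, along the tool's axes as they then stand; what a row does not reach is not made up. A row lasts 1/8 s, in which the tool goes at most 62.5 mm and 10.7 degrees, less where a joint would pass 70% of its speed; a pose out of reach is approached as far as the arm can. A call is refused whole if a number of a shift passes 62.5 or a number of a turn 0.188, either way. A call with a gripper value outside its range is refused whole. The fingers move at their own pace and stop on an object; the grip force is fixed at half the most. Time passes only in rows, so rows that do not move let the fingers close. It gives the time, the measured TCP pose, the force, the opening and the grip force at its end, in the units of the state.
- bot.sense(): the state, without advancing time (a new reading comes with each control period).
- vision.read_camera(name): name is "scene" or "side" or "wrist"; returns the picture (420x560x3 uint8, red, green, blue); there is no depth.
- vision.camera_info(name): a dict with "fx", "fy", "cx", "cy" (pixels), "k1" (the pictures are not rectified: a ray, as slopes to the right and down, at radius r is drawn at 1 + k1 r^2 times it, then the intrinsics apply), "position" and "attitude" of the camera in the world. Camera axes: x right, y down, z forward; pixel columns grow to the right and rows downward; lengths in m; the calibration is good to about 2 mm. A picture is of the moment at which its call begins: read the wrist's pose just before it. camera_info takes no time and is no camera call; for the wrist camera it gives the pose at the moment of the call.
- order.job_done(): hands the job in; it is judged then, once.
The state is a dict: "t": time; "joints": joint angles; "qvel": joint speeds; "effort": joint torques, N m; "position": TCP position; "ee_rot": TCP orientation; "wrist_force": force on the tool from outside, world axes, zero at the start; "torque": the same for the moment, N m; "gripper_width": finger opening in m; "gripper_force": force on a finger pad.
Only numpy, scipy, OpenCV 4.12 (cv2) and the standard library are available. Lean on these libraries where they do the work, as an engineer would, in place of code of your own. Each camera call takes 0.05 s, during which the arm holds its last target. There are 200 camera calls.

## Working session

There is one attempt and no reset: what is moved stays moved. The work goes in short steps, Python scripts to look and compute and a tool call to move; the robot and the scene stay as the last step left them, time stands still between calls to the robot, and variables do not carry over. Pictures are saved under pics/ and viewed, at most 14 in all, crops included, and the job is handed in when it is done.

Besides the shell and the picture viewer there is one more tool, called after ">>>" by a JSON object that holds its "method" and its "body", one argument or row to a line. servo_tool: Moves the arm, as the interface text tells. Its arguments: {"type":"object","properties":{"increments":{"type":"array"}},"required":["increments"]}

```bash
mkdir -p pics; python3 - <<'E'
from workcell import bot, vision, order
import cv2
s=bot.sense()
print({k:s[k] for k in ('t','position','ee_rot','gripper_width','wrist_force')})
for n in ("scene","side"):
    cv2.imwrite(f"pics/{n}0.png",cv2.resize(cv2.cvtColor(vision.read_camera(n),cv2.COLOR_RGB2BGR),(800,600),interpolation=cv2.INTER_CUBIC)); print(n,vision.camera_info(n))
print(vision.camera_info("wrist"))
E
```

```text
{'t': 0.0, 'position': array([ 0.29162516, -0.58008308,  0.23947132]), 'ee_rot': array([-3.05430347e+00, -7.24657469e-01,  1.01623491e-03]), 'gripper_width': 0.09315347485036661, 'wrist_force': array([-0.55118305,  0.7979237 ,  0.28185558])}
scene {'fx': 387.42910556136275, 'fy': 387.42910556136275, 'cx': 279.2204139663405, 'cy': 215.05483756555546, 'k1': -0.06563321073183984, 'position': array([ 1.16264498, -0.40573208,  0.79205214]), 'attitude': array([-2.09112605, -1.23168923,  0.5209222 ])}
side {'fx': 393.00620212424343, 'fy': 393.00620212424343, 'cx': 283.68298976264833, 'cy': 210.16559883810726, 'k1': -0.05005695552419848, 'position': array([0.21383549, 0.74102109, 0.80359664]), 'attitude': array([-0.49891605,  2.68927283, -1.2190252 ])}
{'fx': 297.5431576597067, 'fy': 297.5431576597067, 'cx': 280.3046640807341, 'cy': 211.02545755407758, 'k1': -0.06433784296191615, 'position': array([ 0.36570952, -0.54385715,  0.38442381]), 'attitude': array([ 2.45012515, -1.50980929, -0.23027488])}
```

View pics/scene0.png

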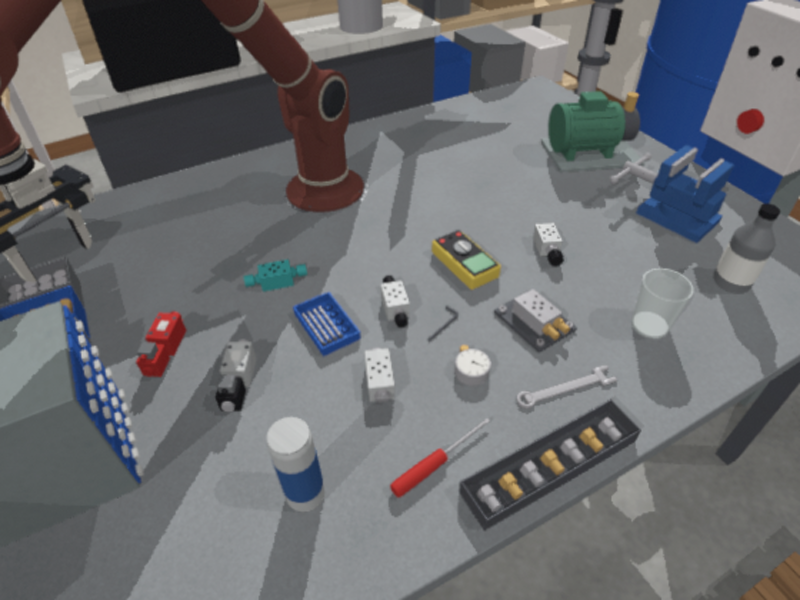

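View pics/side0.png

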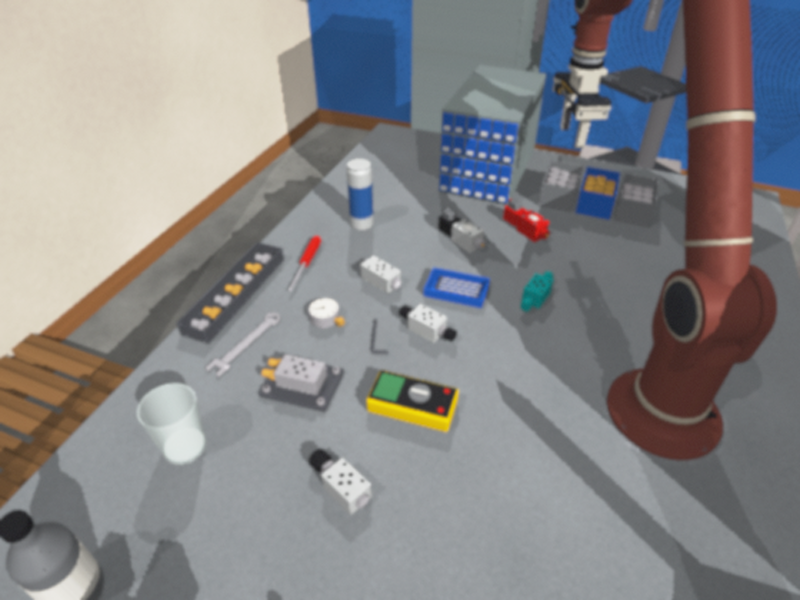

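Candidates, as scene pixels in the 800×600 view:
- **Reducer:** the one-knob block at (548,240).
- **Throttle:** the two-knob white block at (395,300). The turquoise block at (277,274) is the decoy.
- **Check:** the knobless block at (379,370).
- **Valve:** the grey/black one at (235,372). The red one at (162,343) is the decoy.
- **Subplate:** (537,315), with its fittings toward the lower right.
- **Leave alone:** gauge (472,366) and meter (466,258).

```bash
cat > h.py <<'E'
import numpy as np, cv2
from scipy.spatial.transform import Rotation as R
from workcell import bot, vision, order
def K(i): return np.array([[i['fx'],0,i['cx']],[0,i['fy'],i['cy']],[0,0,1.]])
def rays(i,px):
    # k1-only model = OpenCV distortion
    n=cv2.undistortPoints(np.array(px,float).reshape(-1,1,2),K(i),np.array([i['k1'],0,0,0,0.])).reshape(-1,2)
    return np.c_[n,np.ones(len(n))]@R.from_rotvec(i['attitude']).as_matrix().T
def onplane(i,px,z):
    d=rays(i,px); p=i['position']; return p+d*((z-p[2])/d[:,2])[:,None]
def proj(i,P):
    Rm=R.from_rotvec(i['attitude']).as_matrix()
    return cv2.projectPoints(np.array(P,float).reshape(-1,3),cv2.Rodrigues(Rm.T)[0],-Rm.T@i['position'],K(i),np.array([i['k1'],0,0,0,0.]))[0].reshape(-1,2)
def save(n,im,box=None,size=(800,600)):
    if box: im=im[box[1]:box[3],box[0]:box[2]]
    s=min(800/im.shape[1],600/im.shape[0])
    cv2.imwrite('pics/'+n,cv2.resize(cv2.cvtColor(im,cv2.COLOR_RGB2BGR),None,fx=s,fy=s,interpolation=cv2.INTER_CUBIC))
E
python3 - <<'E'
from h import *
np.set_printoptions(precision=3,suppress=True)
a=vision.camera_info('scene');b=vision.camera_info('side')
pts={'red':[(547,234),(346,479),.04],'redknob':[(555,257),(320,461),.02],'thr':[(395,294),(428,318),.04],'chk':[(379,361),(381,268),.04],'valve':[(238,355),(470,230),.048],'coil':[(231,385),(448,225),.05],'sub':[(540,306),(302,371),.045],'fit':[(560,325),(268,369),.03],'gauge':[(473,361),(324,308),.03],'meter':[(466,252),(413,391),.047]}
for k,(p,q,z) in pts.items(): print(k,onplane(a,[np.array(p)*.7],z)[0],onplane(b,[np.array(q)*.7],z)[0])
s=bot.sense();w=vision.camera_info('wrist');T=R.from_rotvec(s['ee_rot'])
print('tool axes',T.as_matrix());print('cam in tool',T.inv().apply(w['position']-s['position']),(T.inv()*R.from_rotvec(w['attitude'])).as_matrix())
A=vision.read_camera('scene');B=vision.read_camera('side')
x=[A[130:300,140:420],B[150:370,170:390]]
cv2.imwrite('pics/c0.png',np.hstack([cv2.resize(cv2.cvtColor(t,cv2.COLOR_RGB2BGR),(400,int(400*t.shape[0]/t.shape[1])))[:240] if 0 else cv2.resize(cv2.cvtColor(t,cv2.COLOR_RGB2BGR),(400,400)) for t in x]))
E
```

```text
red [0.468 0.335 0.04 ] [0.459 0.344 0.04 ]
redknob [0.521 0.318 0.02 ] [0.518 0.32  0.02 ]
thr [ 0.471 -0.046  0.04 ] [ 0.461 -0.039  0.04 ]
chk [ 0.605 -0.151  0.04 ] [ 0.611 -0.154  0.04 ]
valve [ 0.478 -0.364  0.048] [ 0.466 -0.357  0.048]
coil [ 0.538 -0.395  0.05 ] [ 0.521 -0.355  0.05 ]
sub [0.64  0.176 0.045] [0.624 0.179 0.045]
fit [0.688 0.188 0.03 ] [0.693 0.187 0.03 ]
gauge [ 0.679 -0.003  0.03 ] [ 0.674 -0.     0.03 ]
meter [0.439 0.14  0.047] [0.422 0.152 0.047]
tool axes [[ 0.893  0.449 -0.001]
 [ 0.449 -0.893  0.002]
 [-0.    -0.002 -1.   ]]
cam in tool [ 0.082  0.    -0.145] [[ 0.    -0.955 -0.296]
 [ 1.    -0.     0.001]
 [-0.001 -0.296  0.955]]
```

View pics/c0.png

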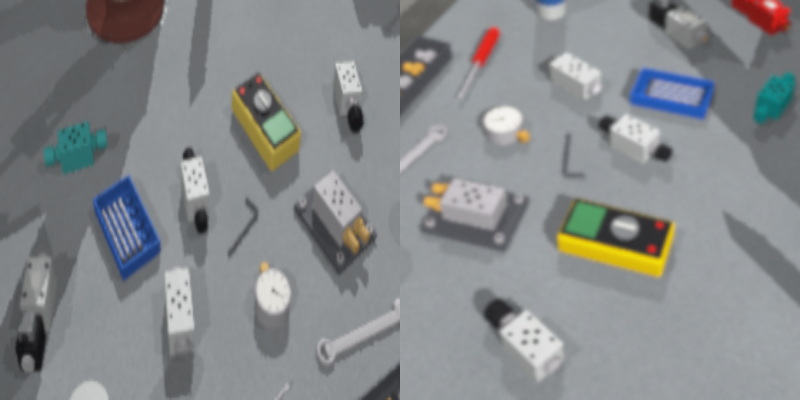

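The crop confirms the choice: the reducer has one knob, the throttle is white with two knobs, the check is longer with none, and the valve is grey with a black coil. I'll go over the subplate first.

>>> {"method": "servo_tool", "body": {
  "increments": [
    [[46,-37.5,-6,0,0,0,-1],[46,-37.5,-6,0,0,0,-1],[46,-37.5,-6,0,0,0,-1],[46,-37.5,-6,0,0,0,-1],[46,-37.5,-6,0,0,0,-1],[46,-37.5,-6,0,0,0,-1],[46,-37.5,-6,0,0,0,-1],[46,-37.5,-6,0,0,0,-1],[46,-37.5,-6,0,0,0,-1],[46,-37.5,-6,0,0,0,-1],[46,-37.5,0,0,0,0,-1],[46,-37.5,0,0,0,0,-1]]
  ]
}}

```text
t: 1.7
position: [0.5836, 0.0709, 0.3008]
ee_rot: [3.057, 0.725, 0.0]
wrist_force: [0.5, -0.3, -0.3]
gripper_width: 0.0929
gripper_force: 0.0
```

>>> {"method": "servo_tool", "body": {
  "increments": [
    [[46,-37.5,0,0,0,0,-1],[46,-37.5,0,0,0,0,-1],[0,0,0,0,0,-0.18,-1],[0,0,0,0,0,-0.18,-1],[0,0,0,0,0,-0.18,-1],[0,0,0,0,0,-0.18,-1],[0,0,0,0,0,-0.18,-1],[0,0,0,0,0,-0.18,-1],[0,0,0,0,0,-0.18,-1],[0,0,0,0,0,-0.18,-1],[0,0,0,0,0,-0.18,-1],[0,0,0,0,0,-0.18,-1]]
  ]
}}

```text
t: 3.2
position: [0.6314, 0.1773, 0.3003]
ee_rot: [-1.324, -2.849, 0.001]
wrist_force: [-0.5, -0.1, 0.0]
gripper_width: 0.0931
gripper_force: 0.0
```

>>> {"method": "servo_tool", "body": {
  "increments": [
    [[0,0,0,0,0,-0.18,-1],[0,0,0,0,0,-0.18,-1],[0,0,0,0,0,-0.18,-1],[0,0,0,0,0,-0.18,-1],[0,0,0,0,0,-0.18,-1],[0,0,0,0,0,-0.18,-1],[0,0,0,0,0,0,-1]]
  ]
}}

```text
t: 4.08
position: [0.6316, 0.1771, 0.3001]
ee_rot: [0.316, -3.125, -0.0]
wrist_force: [-0.1, 0.1, -0.4]
gripper_width: 0.0931
gripper_force: 0.0
```

```bash
python3 - <<'E'
from h import *
w=vision.camera_info('wrist');im=vision.read_camera('wrist');np.save('sub.npy',dict(w=w,im=im,s=bot.sense()),allow_pickle=True);save('sub.png',im);print(w['position'])
E
```

```text
[0.55108347 0.16017836 0.44499417]
```

View pics/sub.png

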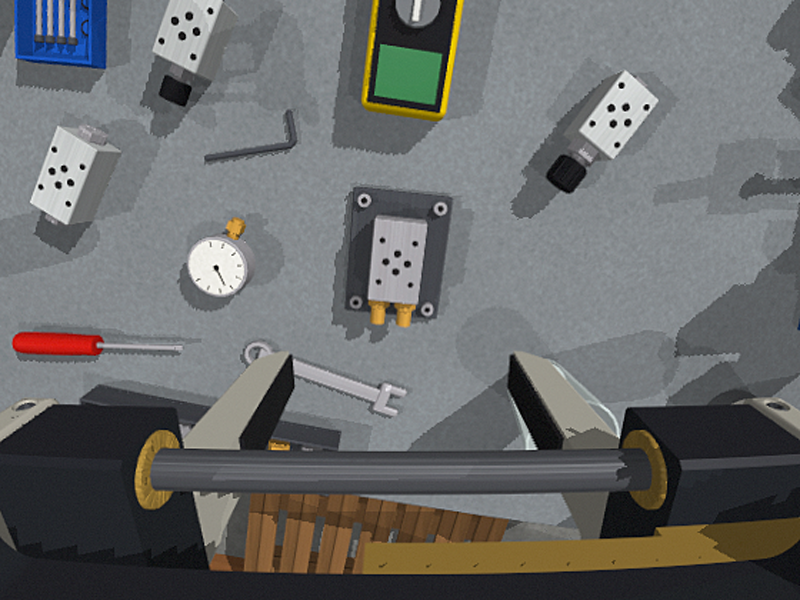

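The subplate's top face is centred at (397,260) with its fittings pointing down the image. The reducer is at (619,115), the throttle at (190,30) and the check at (63,175). I'll measure the port face and the modules from this image.

```bash
cat >> h.py <<'E'
def topface(im,w,px,z,thr=None,half=70):
    """bright blob round px (in 800-view pixels) -> rect on plane z: centre, yaw(deg) of long side, sizes; holes too"""
    px=np.array(px)*.7; x0,y0=np.maximum((px-half).astype(int),0)
    g=cv2.cvtColor(im,cv2.COLOR_RGB2GRAY)[y0:y0+2*half,x0:x0+2*half]
    c=(px-[x0,y0])
    if thr is None: thr=np.percentile(g[int(c[1])-8:int(c[1])+9,int(c[0])-8:int(c[0])+9],60)-22
    m=cv2.morphologyEx((g>thr).astype(np.uint8)*255,cv2.MORPH_OPEN,np.ones((3,3)))
    cs=cv2.findContours(m,cv2.RETR_CCOMP,cv2.CHAIN_APPROX_NONE)
    cs,hi=cs
    ext=[i for i in range(len(cs)) if hi[0][i][3]<0]
    k=max(ext,key=lambda i:cv2.pointPolygonTest(cs[i],tuple(map(float,c)),False)*1e6+cv2.contourArea(cs[i]))
    C=cs[k].reshape(-1,2)+[x0,y0]
    P=onplane(w,C,z)[:,:2]
    r=cv2.minAreaRect((P*1000).astype(np.float32)); (cx,cy),(a,b),an=r
    if a<b: a,b,an=b,a,an+90
    holes=[]
    for i in range(len(cs)):
        if hi[0][i][3]==k and cv2.contourArea(cs[i])>3: holes.append(onplane(w,[cs[i].reshape(-1,2).mean(0)+[x0,y0]],z)[0,:2]*1000)
    return thr,np.array([cx,cy]),(an+90)%180-90,(a,b),np.array(holes)
E
python3 - <<'E'
from h import *
np.set_printoptions(precision=1,suppress=True)
d=np.load('sub.npy',allow_pickle=True).item()
for n,p,z in(('sub',(397,245),.045),('red',(612,118),.04),('chk',(62,178),.04),('thr',(188,35),.04)):
  for dt in (0,):
    t=topface(d['im'],d['w'],p,z); print(n,*t[:4]); print(t[4].tolist() and t[4].mean(0), len(t[4]))
    for e in(-15,10): print('  ',*topface(d['im'],d['w'],p,z,thr=t[0]+e)[:4])
print(onplane(d['w'],np.array([[378,316],[404,318]])*.7,.03)[:,:2]*1000, onplane(d['w'],[np.array([567,174])*.7],.025)*1000)
g=cv2.cvtColor(d['im'],cv2.COLOR_RGB2GRAY)
print(g[180,240:320:2]); print(g[140:225:2,285])
E
```

```text
sub 151.0 [633.4 172.7] 5.375349998474121 (78.72734069824219, 48.74871826171875)
[633.9 172.5] 8
   136.0 [633.4 172.7] 5.35181188583374 (80.36473846435547, 48.87731170654297)
   161.0 [633.3 172.7] 5.557170391082764 (77.68711853027344, 48.379478454589844)
red 189.0 [460.5 342.6] -23.261985778808594 (63.62746810913086, 41.87860870361328)
[460.8 342.7] 4
   174.0 [460.5 342.5] -23.23688507080078 (64.09229278564453, 42.203983306884766)
   199.0 [460.3 342.6] -23.27941131591797 (63.320926666259766, 41.17496109008789)
chk 186.0 [ 614.6 -159.2] -21.361968994140625 (82.87300109863281, 41.886051177978516)
[ 615.5 -159.9] 4
   171.0 [ 614.7 -159.2] -20.95575714111328 (83.27955627441406, 42.61288070678711)
   196.0 [ 614.7 -159.3] -21.36163330078125 (82.52088165283203, 41.08390808105469)
thr 166.0 [465.2 -47.2] -15.909423828125 (63.780517578125, 42.58881378173828)
[462.4 -43.9] 5
   151.0 [465.5 -47.3] -15.752792358398438 (64.23369598388672, 43.17197036743164)
   176.0 [465.4 -47.3] -15.844879150390625 (63.20802307128906, 42.02080535888672)
[[696.  165.9]
 [692.7 192.7]] [[519.9 316.8  25. ]]
[ 95  86  50  59  46  51  51  52  50  46 169 176 171 167 159 139 182 173
 157 129 178 172 169 172 168 169 169 173 112  68  70  72  72  72  71  69
 131 123 122 121]
[ 80  70  69  61  62  63  87 130 176 170 169 170 169 169 167 169 169 166
 167 166 169 108  27  24 177 169 169 167 171 150 129 172 168 169 169 172
 147 114 146 156 171 168 164]
```

>>> {"method": "servo_tool", "body": {
  "increments": [
    [[22.4,32.7,23.3,0,0,0,-1],[22.4,32.7,23.3,0,0,0,-1],[22.4,32.7,23.3,0,0,0,-1],[22.4,32.7,23.3,0,0,0,-1],[22.4,32.7,23.3,0,0,0,-1],[22.4,32.7,23.3,0,0,0,-1],[0,0,0,0,0,0.152,-1],[0,0,0,0,0,0.152,-1],[0,0,0,0,0,0.152,-1],[0,0,0,0,0,0.152,-1],[0,0,0,0,0,0,-1],[0,0,0,0,0,0,-1]]
  ]
}}

```text
t: 5.62
position: [0.4601, 0.3425, 0.161]
ee_rot: [0.628, 3.078, 0.0]
wrist_force: [0.0, 0.4, 0.1]
gripper_width: 0.0932
gripper_force: 0.0
```

```bash
cat >> h.py <<'E'
def yaw(s): 
    x=R.from_rotvec(s['ee_rot']).as_matrix()[:,0]; return np.degrees(np.arctan2(x[1],x[0]))
def go(x,y,z,yw,s=None):
    """tool-frame shift (mm) at the present attitude and then rz (rad) to a target in mm/deg"""
    s=s or bot.sense(); T=R.from_rotvec(s['ee_rot'])
    d=T.inv().apply(np.array([x,y,z])-s['position']*1000); r=np.radians((yaw(s)-yw+180)%360-180)
    print('now',s['position']*1000,'yaw',yaw(s),'shift',d,'|',np.linalg.norm(d),'rz',r)
def look(p,z,half=90):
    """wrist view, top face round world point p (mm) on plane z"""
    w=vision.camera_info('wrist');im=vision.read_camera('wrist')
    q=proj(w,[[p[0]/1000,p[1]/1000,z]])[0]/.7
    return im,w,q
E
python3 - <<'E'
from h import *
np.set_printoptions(precision=1,suppress=True)
im,w,q=look((460.5,342.6),.04)
save('red.png',im)
for o in((14,10),(0,22)):
  t=topface(im,w,q+np.array(o),.04,half=80);print(q,*t[:4],t[4].tolist())
go(t[1][0],t[1][1],28,180+t[2])
E
```

```text
[401.7 301.9] 173.0 [460.3 342.7] -23.53907012939453 (64.879150390625, 42.10136413574219) [[486.0884543530953, 348.65998861764893], [469.4104979647248, 338.8829790530599], [465.3773414048786, 351.8640066557822], [456.97628607732366, 332.8207776296333], [453.0848911450716, 345.9978943410749], [436.5254569440986, 336.14257233551837], [433.95015614750474, 352.67832890195325]]
[401.7 301.9] 175.0 [460.3 342.7] -23.33660125732422 (64.75945281982422, 42.02129364013672) [[469.40261995812637, 339.0726551649348], [465.2807238003343, 352.04550026642073], [456.996098425972, 332.7629790439486], [453.0848911450716, 345.9978943410749], [433.95015614750474, 352.67832890195325]]
now [460.1 342.4 160.9] yaw 156.9134098799264 shift [ -0.    0.3 132.9] | 132.8972213416954 rz 0.004363517511678832
```

View pics/red.png

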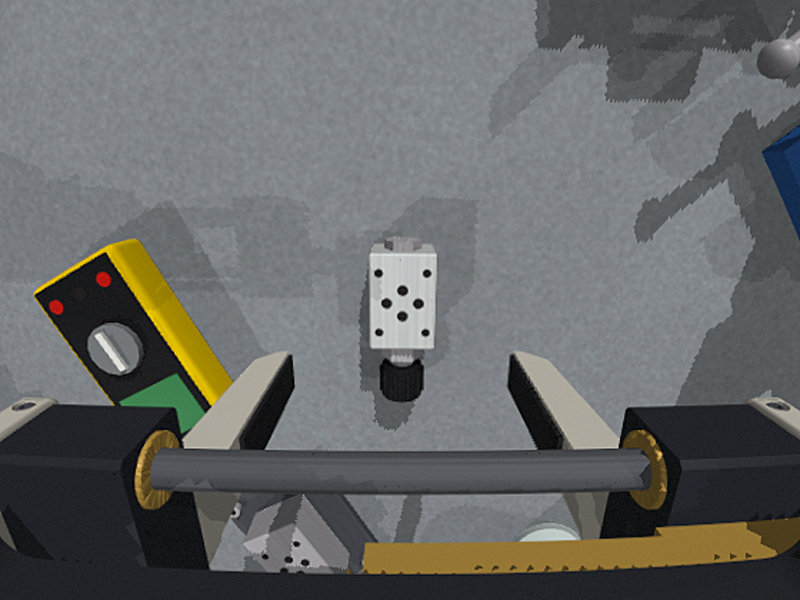

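The reducer is centred and square under the tool, at about (402,300). I'll go down and grip it.

>>> {"method": "servo_tool", "body": {
  "increments": [
    [[0,0,40,0,0,0,-1],[0,0,40,0,0,0,-1],[0,0,30,0,0,0,-1],[0,0,15,0,0,0,-1],[0,0,8,0,0,0,-1],[0,0,0,0,0,0,0.3],[0,0,0,0,0,0,1],[0,0,0,0,0,0,1],[0,0,0,0,0,0,1],[0,0,0,0,0,0,1],[0,0,0,0,0,0,1]]
  ]
}}

```text
t: 7.05
position: [0.4604, 0.3431, 0.0281]
ee_rot: [0.629, 3.077, 0.002]
wrist_force: [1.3, 0.9, 0.4]
gripper_width: 0.0442
gripper_force: 30.0
```

>>> {"method": "servo_tool", "body": {
  "increments": [
    [[0,0,-15,0,0,0,1],[0,0,-35,0,0,0,1],[0,0,-45,0,0,0,1],[0,0,-30,0,0,0,1],[-28.2,-11.1,0,0,0,0,1],[-28.2,-11.1,0,0,0,0,1],[-28.2,-11.1,0,0,0,0,1],[-28.2,-11.1,0,0,0,0,1],[-28.2,-11.1,0,0,0,0,1],[-28.2,-11.1,0,0,0,0,1],[-28.2,-11.1,0,0,0,0,1],[-28.2,-11.1,0,0,0,0,1]]
  ]
}}

```text
t: 8.55
position: [0.6319, 0.1704, 0.152]
ee_rot: [-0.629, -3.075, 0.004]
wrist_force: [-0.5, 0.1, -6.2]
gripper_width: 0.0442
gripper_force: 30.0
```

>>> {"method": "servo_tool", "body": {
  "increments": [
    [[0,0,0,0,0,-0.124,1],[0,0,0,0,0,-0.124,1],[0,0,0,0,0,-0.124,1],[0,0,0,0,0,-0.124,1],[0,0,0,0,0,0,1],[0,0,0,0,0,0,1]]
  ]
}}

```text
t: 9.3
position: [0.6321, 0.1716, 0.1525]
ee_rot: [0.142, -3.137, 0.001]
wrist_force: [-0.7, -0.2, -5.9]
gripper_width: 0.0441
gripper_force: 30.0
```

```bash
python3 - <<'E'
from h import *
np.set_printoptions(precision=2,suppress=True)
s=bot.sense()
go(633.4,172.7,75,185.4)
print(R.from_rotvec(s['ee_rot']).as_matrix()[:,2],s['gripper_width'],s['wrist_force'])
save('hold.png',vision.read_camera('wrist'))
E
```

```text
now [632.13 171.63 152.5 ] yaw -174.81780620756342 shift [-1.48  1.01 77.5 ] | 77.51669820241467 rz -0.003801435453263486
[-0. -0. -1.] 0.04410662429599134 [-0.68 -0.23 -5.92]
```

View pics/hold.png

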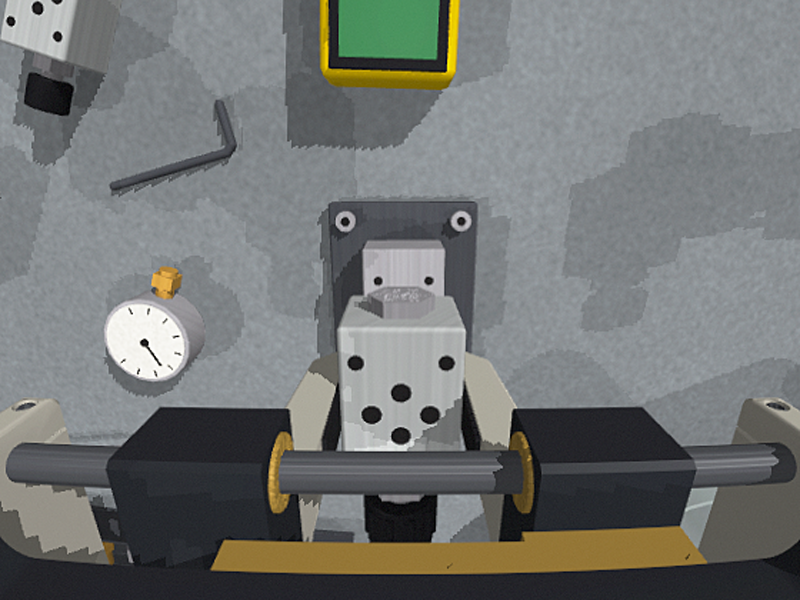

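The reducer is held squarely at about (402,400) over the subplate, and its end is parallel to the port face. I'll correct the 1–1.5 mm offset and lower it.

>>> {"method": "servo_tool", "body": {
  "increments": [
    [[-1.5,1.0,0,0,0,-0.004,1],[0,0,25,0,0,0,1],[0,0,30,0,0,0,1],[0,0,15,0,0,0,1],[0,0,5,0,0,0,1],[0,0,2,0,0,0,1],[0,0,1,0,0,0,1],[0,0,1,0,0,0,1],[0,0,0,0,0,0,1]]
  ]
}}

```text
t: 10.48
position: [0.6342, 0.1733, 0.0742]
ee_rot: [-0.151, 3.137, 0.0]
wrist_force: [0.3, 0.4, -5.6]
gripper_width: 0.0437
gripper_force: 30.0
```

>>> {"method": "servo_tool", "body": {
  "increments": [
    [[0.6,-0.4,0,0,0,0,1],[0,0,0.7,0,0,0,1],[0,0,0.6,0,0,0,1],[0,0,0,0,0,0,1]]
  ]
}}

```text
t: 10.98
position: [0.6336, 0.1728, 0.0732]
ee_rot: [-0.151, 3.138, -0.0]
wrist_force: [-0.8, -0.5, -1.5]
gripper_width: 0.0439
gripper_force: 30.0
```

>>> {"method": "servo_tool", "body": {
  "increments": [
    [[0,0,0.4,0,0,0,1],[0,0,0,0,0,0,-0.2],[0,0,0,0,0,0,-1],[0,0,0,0,0,0,-1],[0,0,-20,0,0,0,-1],[0,0,-40,0,0,0,-1],[0,0,-40,0,0,0,-1],[0,0,-33,0,0,0,-1],[0,0,0,0,0,0,-1],[0,0,0,0,0,0,-1]]
  ]
}}

```text
t: 12.22
position: [0.6332, 0.1725, 0.205]
ee_rot: [0.151, -3.138, 0.001]
wrist_force: [-0.3, -0.0, -0.9]
gripper_width: 0.0933
gripper_force: 0.0
```

```bash
python3 - <<'E'
from h import *
np.set_printoptions(precision=1,suppress=True)
im,w,q=look((633.5,172.7),.085)
save('placed1.png',im)
for o in((14,10),(0,22)):
  t=topface(im,w,q+np.array(o),.085,half=80);print(q,*t[:4])
np.save('p1.npy',dict(w=w,im=im),allow_pickle=True)
s=bot.sense();go(614.6,-159.2,161,180-21.2)
E
```

```text
[401.9 303.1] 183.0 [633.  172.5] 5.31992769241333 (63.484989166259766, 42.38020706176758)
[401.9 303.1] 183.0 [633.  172.5] 5.31992769241333 (63.484989166259766, 42.38020706176758)
now [633.  172.3 204.2] yaw -174.48053895371658 shift [  50.1 -328.1   43.6] | 334.7650470726555 rz 0.46634256961601456
```

View pics/placed1.png

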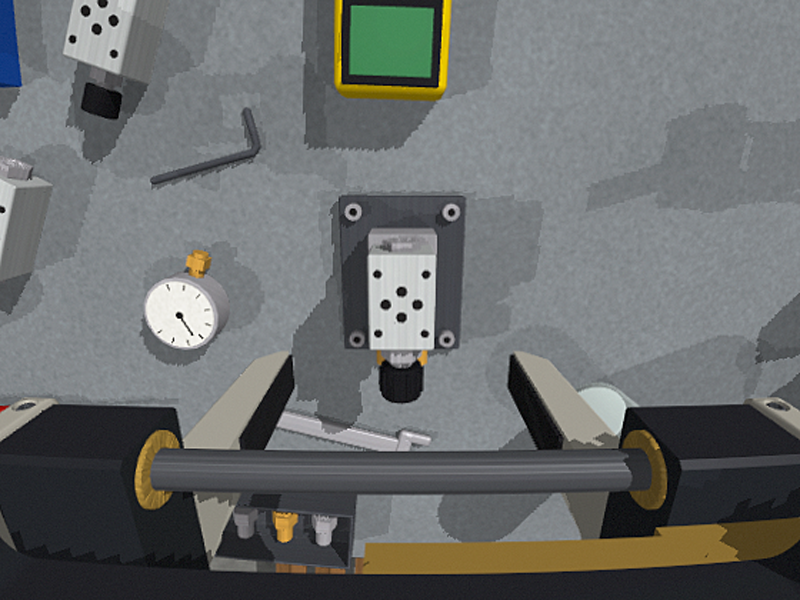

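The reducer sits square at about (402,300), within 0.5 mm of centre, with its knob over the fittings. Next is the check module.

>>> {"method": "servo_tool", "body": {
  "increments": [
    [[7.2,-46.9,6.2,0,0,0,-1],[7.2,-46.9,6.2,0,0,0,-1],[7.2,-46.9,6.2,0,0,0,-1],[7.2,-46.9,6.2,0,0,0,-1],[7.2,-46.9,6.2,0,0,0,-1],[7.2,-46.9,6.2,0,0,0,-1],[7.2,-46.9,6.2,0,0,0,-1],[0,0,0,0,0,0.156,-1],[0,0,0,0,0,0.156,-1],[0,0,0,0,0,0.155,-1],[0,0,0,0,0,0,-1],[0,0,0,0,0,0,-1]]
  ]
}}

```text
t: 13.78
position: [0.6145, -0.1587, 0.1609]
ee_rot: [-0.575, -3.087, -0.0]
wrist_force: [0.1, -0.4, -0.0]
gripper_width: 0.0935
gripper_force: 0.0
```

```bash
python3 - <<'E'
from h import *
np.set_printoptions(precision=1,suppress=True)
im,w,q=look((614.6,-159.2),.04)
save('chk.png',im)
for o in((14,10),(0,22)):
  t=topface(im,w,q+np.array(o),.04,half=80);print(q,*t[:4],t[4].mean(0))
go(t[1][0],t[1][1],28,180+t[2])
E
```

```text
[400.8 302.3] 179.0 [ 614.1 -158.4] -21.264175415039062 (82.11628723144531, 42.407161712646484) [ 613.4 -160.7]
[400.8 302.3] 179.0 [ 614.1 -158.4] -21.264175415039062 (82.11628723144531, 42.407161712646484) [ 613.4 -160.7]
now [ 614.6 -158.8  161.1] yaw 158.8627093901848 shift [  0.4   0.2 133.1] | 133.11043244272938 rz 0.0022145576219079264
```

View pics/chk.png

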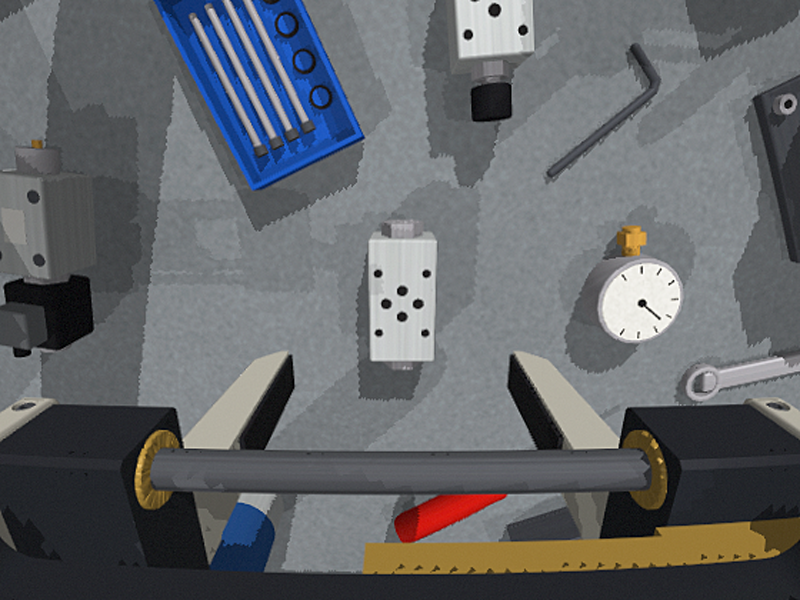

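The check is square under the tool at (402,300). Before descending I'll check the clearance to the tall can.

```bash
python3 - <<'E'
from h import *
a=vision.camera_info('scene');b=vision.camera_info('side')
print(onplane(a,np.array([[300,495]])*.7,0),onplane(b,np.array([[362,222]])*.7,0),onplane(a,np.array([[162,365],[182,325],[150,370]])*.7,0.0))
E
```

```text
[[ 0.75008515 -0.36264593  0.        ]] [[ 0.7522222  -0.36109182  0.        ]] [[ 3.87955505e-01 -4.94660064e-01  0.00000000e+00]
 [ 3.04055916e-01 -4.37142722e-01  1.11022302e-16]
 [ 3.88995731e-01 -5.17227041e-01  0.00000000e+00]]
```

>>> {"method": "servo_tool", "body": {
  "increments": [
    [[0.4,0.2,40,0,0,0,-1],[0,0,40,0,0,0,-1],[0,0,30,0,0,0,-1],[0,0,15,0,0,0,-1],[0,0,8,0,0,0,-1],[0,0,0,0,0,0,0.3],[0,0,0,0,0,0,1],[0,0,0,0,0,0,1],[0,0,0,0,0,0,1],[0,0,0,0,0,0,1],[0,0,0,0,0,0,1]]
  ]
}}

```text
t: 15.2
position: [0.6148, -0.1582, 0.0289]
ee_rot: [0.579, 3.088, 0.001]
wrist_force: [0.7, 0.6, 0.8]
gripper_width: 0.0435
gripper_force: 30.0
```

>>> {"method": "servo_tool", "body": {
  "increments": [
    [[0,0,-15,0,0,0,1],[0,0,-35,0,0,0,1],[0,0,-45,0,0,0,1],[0,0,-40,0,0,0,1],[0,0,-30,0,0,0,1],[0,0,0,0,0,-0.116,1],[0,0,0,0,0,-0.116,1],[0,0,0,0,0,-0.116,1],[0,0,0,0,0,-0.116,1],[0,0,0,0,0,0,1]]
  ]
}}

```text
t: 16.45
position: [0.613, -0.1589, 0.1924]
ee_rot: [0.144, -3.134, -0.001]
wrist_force: [0.1, -0.4, -8.7]
gripper_width: 0.044
gripper_force: 30.0
```

```bash
python3 - <<'E'
from h import *
np.set_printoptions(precision=2,suppress=True)
go(633.3,172.6,193,185.4)
E
```

```text
now [ 613.04 -158.93  192.41] yaw -174.73772498816572 shift [-50.58 328.27  -0.59] | 332.1491178701614 rz -0.0024037545057617044
```

>>> {"method": "servo_tool", "body": {
  "increments": [
    [[-6.3,41,0,0,0,0,1],[-6.3,41,0,0,0,0,1],[-6.3,41,0,0,0,0,1],[-6.3,41,0,0,0,0,1],[-6.3,41,0,0,0,0,1],[-6.3,41,0,0,0,0,1],[-6.3,41,0,0,0,0,1],[-6.3,41,0,0,0,0,1],[0,0,0,0,0,0,1],[0,0,0,0,0,0,1],[0,0,0,0,0,0,1]]
  ]
}}

```text
t: 17.82
position: [0.6344, 0.1706, 0.1931]
ee_rot: [0.142, -3.137, 0.003]
wrist_force: [0.7, 0.0, -8.2]
gripper_width: 0.0436
gripper_force: 30.0
```

```bash
python3 - <<'E'
from h import *
np.set_printoptions(precision=2,suppress=True)
go(633.3,172.6,113,185.4)
E
```

```text
now [634.43 170.62 193.14] yaw -174.83374442550675 shift [ 0.86  2.24 80.13] | 80.17061400037734 rz -0.004079609833275519
```

>>> {"method": "servo_tool", "body": {
  "increments": [
    [[0.7,2.0,0,0,0,-0.004,1],[0,0,25,0,0,0,1],[0,0,30,0,0,0,1],[0,0,15,0,0,0,1],[0,0,6,0,0,0,1],[0,0,2,0,0,0,1],[0,0,0,0,0,0,1],[0,0,0,0,0,0,1]]
  ]
}}

```text
t: 18.82
position: [0.6338, 0.1751, 0.1168]
ee_rot: [-0.153, 3.136, 0.001]
wrist_force: [-0.1, -0.5, -8.5]
gripper_width: 0.044
gripper_force: 30.0
```

```bash
python3 - <<'E'
from h import *
np.set_printoptions(precision=2,suppress=True)
go(633.3,172.6,113,185.4)
print(bot.sense()['wrist_force'])
E
```

```text
now [633.85 175.08 116.78] yaw -174.43077957808356 shift [ 0.79 -2.42  3.78] | 4.555629225908403 rz 0.0029534535240552722
[-0.11 -0.52 -8.55]
```

>>> {"method": "servo_tool", "body": {
  "increments": [
    [[0,0,0,0,0,0,1],[0,0,0,0,0,0,1]]
  ]
}}

```text
t: 19.08
position: [0.6334, 0.1748, 0.116]
ee_rot: [-0.153, 3.138, 0.0]
wrist_force: [0.2, -0.4, -8.5]
gripper_width: 0.0438
gripper_force: 30.0
```

>>> {"method": "servo_tool", "body": {
  "increments": [
    [[0,0,0,0,0,0,1]]
  ]
}}

```text
t: 19.2
position: [0.6334, 0.1748, 0.1159]
ee_rot: [-0.153, 3.138, 0.0]
wrist_force: [-0.8, 0.6, -7.5]
gripper_width: 0.0438
gripper_force: 30.0
```

>>> {"method": "servo_tool", "body": {
  "increments": [
    [[0.3,-2.2,0,0,0,0.003,1],[0,0,0,0,0,0,1],[0,0,1,0,0,0,1],[0,0,0.8,0,0,0,1],[0,0,0,0,0,0,1],[0,0,0,0,0,0,1],[0,0,0,0,0,0,1]]
  ]
}}

```text
t: 20.08
position: [0.6333, 0.1726, 0.114]
ee_rot: [-0.148, 3.138, 0.0]
wrist_force: [-0.1, -0.1, -7.4]
gripper_width: 0.0438
gripper_force: 30.0
```

>>> {"method": "servo_tool", "body": {
  "increments": [
    [[0,0,0.7,0,0,0,1],[0,0,0.5,0,0,0,1],[0,0,0,0,0,0,1],[0,0,0,0,0,0,1]]
  ]
}}

```text
t: 20.58
position: [0.6333, 0.1727, 0.1139]
ee_rot: [-0.148, 3.138, -0.0]
wrist_force: [-3.2, -3.3, 4.0]
gripper_width: 0.0437
gripper_force: 30.0
```

>>> {"method": "servo_tool", "body": {
  "increments": [
    [[0,0,0,0,0,0,-0.2],[0,0,0,0,0,0,-1],[0,0,0,0,0,0,-1],[0,0,-20,0,0,0,-1],[0,0,-40,0,0,0,-1],[0,0,-40,0,0,0,-1],[0,0,-32,0,0,0,-1],[0,0,0,0,0,0,-1],[0,0,0,0,0,0,-1],[0,0,0,0,0,0,-1]]
  ]
}}

```text
t: 21.82
position: [0.6327, 0.172, 0.2434]
ee_rot: [0.148, -3.136, 0.002]
wrist_force: [-1.0, -0.1, -0.0]
gripper_width: 0.0926
gripper_force: 0.0
```

```bash
python3 - <<'E'
from h import *
np.set_printoptions(precision=1,suppress=True)
im,w,q=look((633.5,172.7),.125)
save('placed2.png',im)
for o in((14,10),(0,22)):
  t=topface(im,w,q+np.array(o),.125,half=80);print(q,*t[:4])
s=bot.sense();go(465.3,-47.3,161,180-15.9)
E
```

```text
[402.7 304.9] 178.0 [632.9 172.4] 5.3629231452941895 (81.63154602050781, 42.29216384887695)
[402.7 304.9] 178.0 [632.9 172.4] 5.3629231452941895 (81.63154602050781, 42.29216384887695)
now [632.8 172.1 243.4] yaw -174.59552114318905 shift [ 187.2 -202.6   83. ] | 288.0398134376532 rz 0.3718333014728693
```

View pics/placed2.png

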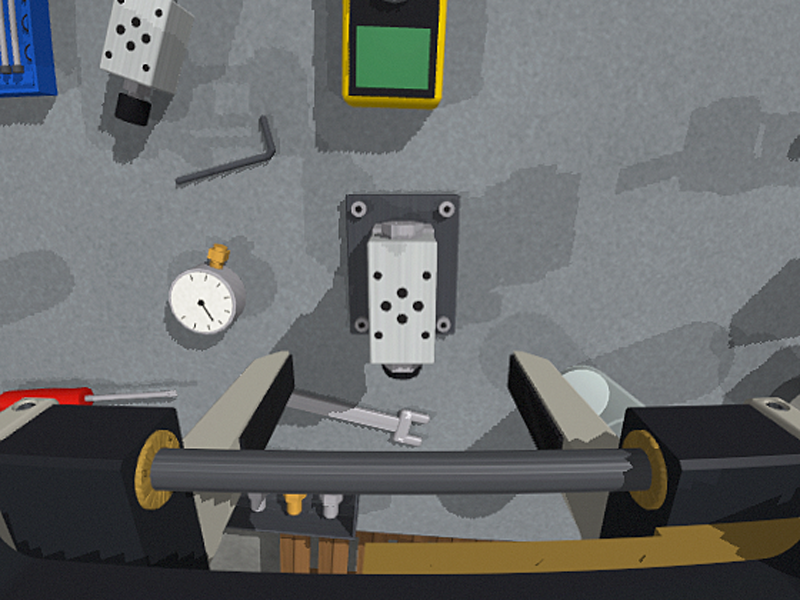

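The check is centred at (402,302) and square, at (632.9,172.4) with yaw 5.4°. Next is the throttle.

>>> {"method": "servo_tool", "body": {
  "increments": [
    [[26.7,-28.9,11.9,0,0,0,-1],[26.7,-28.9,11.9,0,0,0,-1],[26.7,-28.9,11.9,0,0,0,-1],[26.7,-28.9,11.9,0,0,0,-1],[26.7,-28.9,11.9,0,0,0,-1],[26.7,-28.9,11.9,0,0,0,-1],[26.7,-28.9,11.9,0,0,0,-1],[0,0,0,0,0,0.124,-1],[0,0,0,0,0,0.124,-1],[0,0,0,0,0,0.124,-1],[0,0,0,0,0,0,-1],[0,0,0,0,0,0,-1]]
  ]
}}

```text
t: 23.38
position: [0.4661, -0.0464, 0.1612]
ee_rot: [-0.432, -3.111, -0.0]
wrist_force: [0.6, -0.3, 0.5]
gripper_width: 0.093
gripper_force: 0.0
```

```bash
python3 - <<'E'
from h import *
np.set_printoptions(precision=1,suppress=True)
im,w,q=look((465.3,-47.3),.04)
save('thr.png',im)
for o in((14,10),(0,22)):
  t=topface(im,w,q+np.array(o),.04,half=80);print(q,*t[:4],t[4].mean(0))
go(t[1][0],t[1][1],28,180+t[2])
E
```

```text
[399.7 301. ] 198.0 [464.9 -46.8] -15.958099365234375 (64.59722900390625, 42.0279541015625) [470.9 -45.4]
[399.7 301. ] 198.0 [464.9 -46.8] -15.958099365234375 (64.59722900390625, 42.0279541015625) [470.9 -45.4]
now [466.1 -46.4 161.2] yaw 164.17684818430553 shift [  1.   -0.8 133.2] | 133.24968243042127 rz 0.0023552790569694483
```

View pics/thr.png

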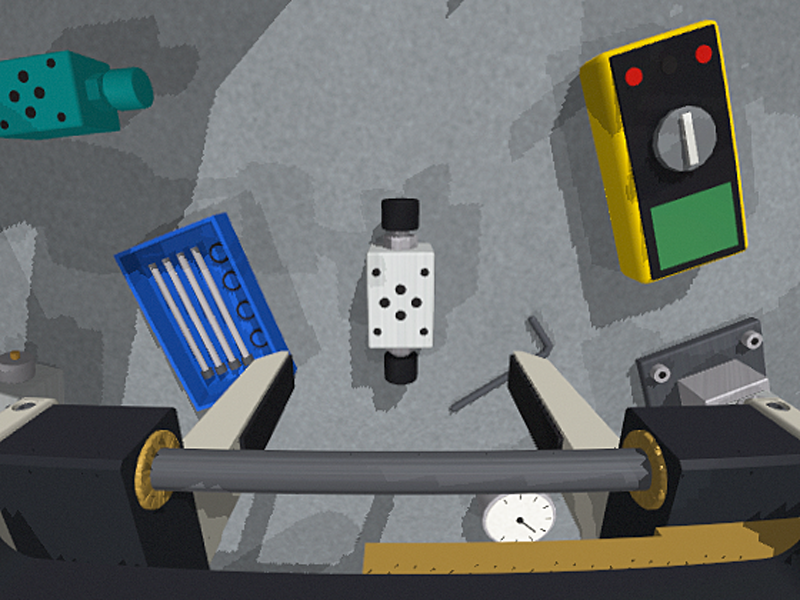

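The throttle is centred at (400,300) and the fingers clear the blue tray and the hex key. I'll grip it.

>>> {"method": "servo_tool", "body": {
  "increments": [
    [[1,-0.7,40,0,0,0.002,-1],[0,0,40,0,0,0,-1],[0,0,30,0,0,0,-1],[0,0,15,0,0,0,-1],[0,0,8,0,0,0,-1],[0,0,0,0,0,0,0.3],[0,0,0,0,0,0,1],[0,0,0,0,0,0,1],[0,0,0,0,0,0,1],[0,0,0,0,0,0,1],[0,0,0,0,0,0,1]]
  ]
}}

```text
t: 24.8
position: [0.4653, -0.0466, 0.0286]
ee_rot: [0.438, 3.11, 0.001]
wrist_force: [0.6, 1.1, 1.4]
gripper_width: 0.0437
gripper_force: 30.0
```

>>> {"method": "servo_tool", "body": {
  "increments": [
    [[0,0,-15,0,0,0,1],[0,0,-35,0,0,0,1],[0,0,-50,0,0,0,1],[0,0,-50,0,0,0,1],[0,0,-40,0,0,0,1],[0,0,-16,0,0,0,1],[0,0,0,0,0,-0.093,1],[0,0,0,0,0,-0.093,1],[0,0,0,0,0,-0.093,1],[0,0,0,0,0,-0.093,1],[0,0,0,0,0,0,1]]
  ]
}}

```text
t: 26.18
position: [0.4634, -0.0473, 0.2329]
ee_rot: [0.143, -3.134, -0.001]
wrist_force: [-0.4, -0.5, -8.5]
gripper_width: 0.0438
gripper_force: 30.0
```

```bash
python3 - <<'E'
from h import *
np.set_printoptions(precision=2,suppress=True)
go(633.2,172.5,233,185.4)
E
```

```text
now [463.35 -47.34 232.87] yaw -174.76694460294487 shift [-189.19  203.44   -0.86] | 277.81067353574264 rz -0.0029137329898232854
```

>>> {"method": "servo_tool", "body": {
  "increments": [
    [[-23.5,25.4,0,0,0,0,1],[-23.5,25.4,0,0,0,0,1],[-23.5,25.4,0,0,0,0,1],[-23.5,25.4,0,0,0,0,1],[-23.5,25.4,0,0,0,0,1],[-23.5,25.4,0,0,0,0,1],[-23.5,25.4,0,0,0,0,1],[-23.5,25.4,0,0,0,0,1],[0,0,0,0,0,0,1],[0,0,0,0,0,0,1]]
  ]
}}

```text
t: 27.42
position: [0.6327, 0.1718, 0.2327]
ee_rot: [0.144, -3.135, 0.004]
wrist_force: [-0.6, -0.4, -8.0]
gripper_width: 0.0442
gripper_force: 30.0
```

>>> {"method": "servo_tool", "body": {
  "increments": [
    [[0,0,25,0,0,0,1],[0,0,30,0,0,0,1],[0,0,15,0,0,0,1],[0,0,6,0,0,0,1],[0,0,1,0,0,0,1],[0,0,0,0,0,0,1],[0,0,0,0,0,0,1],[0,0,0,0,0,0,1],[0,0,0,0,0,0,1],[0,0,0,0,0,0,1]]
  ]
}}

```text
t: 28.68
position: [0.6336, 0.1728, 0.1575]
ee_rot: [-0.145, 3.138, 0.0]
wrist_force: [-0.3, 0.1, -7.3]
gripper_width: 0.0439
gripper_force: 30.0
```

```bash
python3 - <<'E'
from h import *
np.set_printoptions(precision=2,suppress=True)
go(633.2,172.5,153.2,185.4)
E
```

```text
now [633.58 172.82 157.53] yaw -174.71267515753578 shift [ 0.41 -0.29  4.33] | 4.360867654110902 rz -0.001966552484203333
```

>>> {"method": "servo_tool", "body": {
  "increments": [
    [[0.4,-0.3,0,0,0,-0.002,1],[0,0,1.5,0,0,0,1],[0,0,1.0,0,0,0,1],[0,0,0.5,0,0,0,1],[0,0,0,0,0,0,1],[0,0,0,0,0,0,1]]
  ]
}}

```text
t: 29.42
position: [0.6332, 0.1725, 0.1545]
ee_rot: [-0.148, 3.138, 0.0]
wrist_force: [-0.0, -1.1, -7.6]
gripper_width: 0.0438
gripper_force: 30.0
```

>>> {"method": "servo_tool", "body": {
  "increments": [
    [[0,0,0.6,0,0,0,1],[0,0,0,0,0,0,1],[0,0,0,0,0,0,1]]
  ]
}}

```text
t: 29.8
position: [0.6332, 0.1725, 0.1539]
ee_rot: [-0.148, 3.138, 0.0]
wrist_force: [0.3, -0.3, -8.0]
gripper_width: 0.0441
gripper_force: 30.0
```

>>> {"method": "servo_tool", "body": {
  "increments": [
    [[0,0,0.5,0,0,0,1],[0,0,0.4,0,0,0,1],[0,0,0,0,0,0,1],[0,0,0,0,0,0,1]]
  ]
}}

```text
t: 30.3
position: [0.6333, 0.1725, 0.1537]
ee_rot: [-0.148, 3.138, -0.0]
wrist_force: [-1.7, -1.1, -1.6]
gripper_width: 0.0437
gripper_force: 30.0
```

Contact. I'll release and rise to the viewing height.

>>> {"method": "servo_tool", "body": {
  "increments": [
    [[0,0,0.2,0,0,0,-0.2],[0,0,0,0,0,0,-1],[0,0,0,0,0,0,-1],[0,0,-20,0,0,0,-1],[0,0,-40,0,0,0,-1],[0,0,-40,0,0,0,-1],[0,0,-33,0,0,0,-1],[0,0,0,0,0,0,-1],[0,0,0,0,0,0,-1],[0,0,0,0,0,0,-1]]
  ]
}}

```text
t: 31.55
position: [0.6328, 0.172, 0.2845]
ee_rot: [0.148, -3.136, 0.001]
wrist_force: [0.6, 0.5, -0.1]
gripper_width: 0.0929
gripper_force: 0.0
```

```bash
python3 - <<'E'
from h import *
np.set_printoptions(precision=1,suppress=True)
im,w,q=look((633.3,172.5),.165)
for o in((14,10),(0,22)):
  t=topface(im,w,q+np.array(o),.165,half=80);print(q,*t[:4])
save('placed3.png',im)
go(470,-350,250,160)
E
```

```text
[402.4 304. ] 183.0 [633.1 172.3] 5.827178478240967 (63.655799865722656, 42.3023796081543)
[402.4 304. ] 184.0 [633.1 172.3] 5.827178478240967 (63.655799865722656, 42.3023796081543)
now [632.8 172.  284.5] yaw -174.5953984786889 shift [ 211.2 -504.3   35.3] | 547.9000625458583 rz 0.44339394170403845
```

View pics/placed3.png

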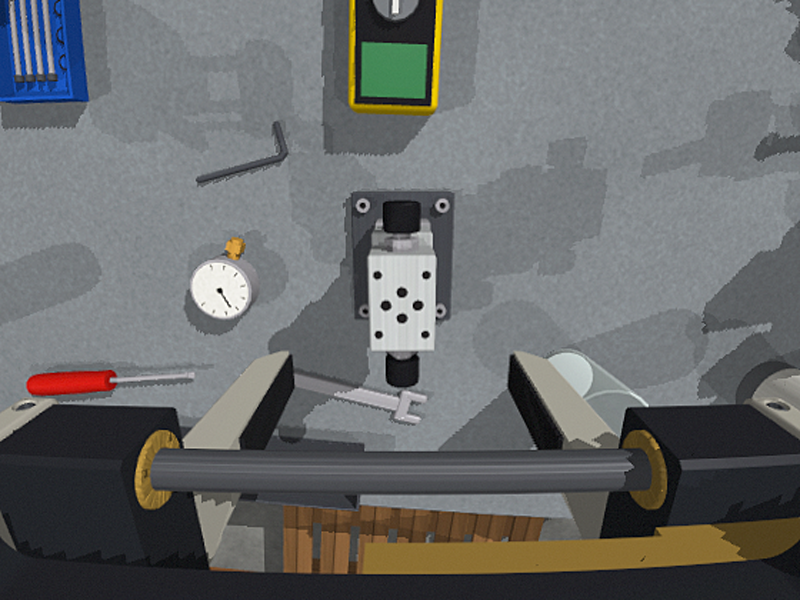

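The throttle is on and square at (402,302), with its knobs along the stack's axis. Last is the valve.

>>> {"method": "servo_tool", "body": {
  "increments": [
    [[21.1,-50.4,0,0,0,0,-1],[21.1,-50.4,0,0,0,0,-1],[21.1,-50.4,0,0,0,0,-1],[21.1,-50.4,8,0,0,0,-1],[21.1,-50.4,8,0,0,0,-1],[21.1,-50.4,8,0,0,0,-1],[21.1,-50.4,8,0,0,0,-1],[21.1,-50.4,8,0,0,0,-1],[21.1,-50.4,8,0,0,0,-1],[21.1,-50.4,8,0,0,0,-1],[0,0,0,0,0,0.15,-1],[0,0,0,0,0,0.15,-1]]
  ]
}}

```text
t: 33.1
position: [0.4696, -0.35, 0.2285]
ee_rot: [-0.334, -3.122, -0.003]
wrist_force: [0.2, 1.1, -0.9]
gripper_width: 0.093
gripper_force: 0.0
```

>>> {"method": "servo_tool", "body": {
  "increments": [
    [[0,0,0,0,0,0.14,-1],[0,0,0,0,0,0,-1],[0,0,0,0,0,0,-1],[0,0,0,0,0,0,-1]]
  ]
}}

```text
t: 33.6
position: [0.4705, -0.3491, 0.2295]
ee_rot: [-0.539, -3.095, -0.001]
wrist_force: [0.4, -1.0, 0.0]
gripper_width: 0.0928
gripper_force: 0.0
```

```bash
python3 - <<'E'
from h import *
np.set_printoptions(precision=1,suppress=True)
im,w,q=look((470,-355),.048)
np.save('v.npy',dict(w=w,im=im),allow_pickle=True)
save('valve.png',im);print(q);go(470,-350,169,160)
E
```

```text
[394. 281.]
now [ 470.5 -349.1  229.6] yaw 160.23940147774317 shift [ 0.2 -1.  60.6] | 60.5762387829844 rz 0.004178344020758277
```

View pics/valve.png

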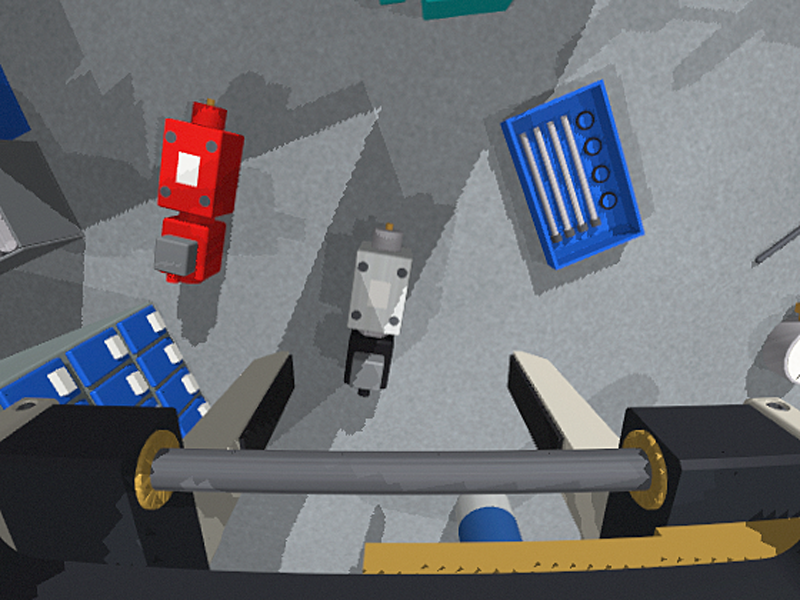

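The valve is grey at (378,293) with its coil pointing down the image, and the red look-alike is at (200,190). The drawer cabinet is to the left, so I'll locate its corner along with the valve.

```bash
python3 - <<'E'
from h import *
np.set_printoptions(precision=1,suppress=True)
b=vision.camera_info('side')
print('cabinet foot',onplane(b,np.array([[440,197],[512,206]])*.7,0)[:,:2]*1000)
d=np.load('v.npy',allow_pickle=True).item();w=d['w'];im=d['im']
g=cv2.cvtColor(im,cv2.COLOR_RGB2GRAY)
pts=[]
for p in [(362,267),(402,273),(355,315),(393,321)]:
    c=(np.array(p)*.7); x,y=(c-6).astype(int); a=g[y:y+13,x:x+13].astype(float); bk=np.median(a); m=np.clip(bk-15-a,0,None)
    yy,xx=np.mgrid[:13,:13]; pts.append([x+(m*xx).sum()/m.sum(),y+(m*yy).sum()/m.sum()])
S=onplane(w,pts,.048)[:,:2]*1000; print(S)
v=(S[2]+S[3]-S[0]-S[1]); u=(S[1]+S[3]-S[0]-S[2])
c=S.mean(0); yw=np.degrees(np.arctan2(v[1],v[0])); print('ctr',c,'yaw',yw,np.degrees(np.arctan2(u[1],u[0]))-90,np.linalg.norm(v)/2,np.linalg.norm(u)/2)
C=onplane(w,np.array([(357,250),(411,256),(347,328),(401,335)])*.7,.048)[:,:2]*1000; print(C,C.mean(0))
go(c[0],c[1],169,180+yw)
E
```

```text
cabinet foot [[ 603.3 -552.3]
 [ 407.7 -579.1]]
[[ 449.2 -376. ]
 [ 466.3 -346.3]
 [ 484.7 -395.9]
 [ 501.3 -366.5]]
ctr [ 475.4 -371.2] yaw -29.73315720142521 -29.68167492045351 40.57393222702425 34.033271485111364
[[ 437.  -373.6]
 [ 455.6 -335.7]
 [ 494.3 -404.9]
 [ 515.1 -365.3]] [ 475.5 -369.9]
now [ 470.5 -349.1  229.6] yaw 160.23940147774317 shift [-12.1 -19.1  60.6] | 64.63312543468129 rz 0.17405398379982495
```

>>> {"method": "servo_tool", "body": {
  "increments": [
    [[-6,-9.5,30,0,0,0,-1],[-6,-9.5,30,0,0,0,-1],[0,0,0,0,0,0.174,-1],[0,0,0,0,0,0,-1],[0,0,0,0,0,0,-1],[0,0,0,0,0,0,-1]]
  ]
}}

```text
t: 34.4
position: [0.4757, -0.3711, 0.1702]
ee_rot: [0.805, 3.036, -0.0]
wrist_force: [0.4, -1.0, 0.2]
gripper_width: 0.0929
gripper_force: 0.0
```

```bash
cat > vs.py <<'E'
from h import *
np.set_printoptions(precision=1,suppress=True)
def screws(z,c0,yw,n,half=(20.3,17)):
    w=vision.camera_info('wrist');im=vision.read_camera('wrist');save(n,im)
    g=cv2.cvtColor(im,cv2.COLOR_RGB2GRAY); a=np.radians(yw); X=np.array([np.cos(a),np.sin(a)]);Y=np.array([-X[1],X[0]]);S=[]
    for i,j in((-1,-1),(-1,1),(1,-1),(1,1)):
        P=np.array(c0)+i*half[0]*X+j*half[1]*Y
        for _ in range(3):
            p=proj(w,[[*P/1000,z]])[0]; x,y=(p-8+.5).astype(int); q=g[y:y+17,x:x+17].astype(float); yy,xx=np.mgrid[:17,:17]
            m=np.clip(np.median(q)-15-q,0,None); m*=((xx+x-p[0])**2+(yy+y-p[1])**2<64)
            P=onplane(w,[[x+(m*xx).sum()/m.sum(),y+(m*yy).sum()/m.sum()]],z)[0,:2]*1000
        S.append(P)
    S=np.array(S);v=S[2]+S[3]-S[0]-S[1];u=S[1]+S[3]-S[0]-S[2];c=S.mean(0);y1=np.degrees(np.arctan2(v[1],v[0]))
    y2=np.degrees(np.arctan2(u[1],u[0]))-90
    print(S.tolist(),'ctr',c,'yaws',y1,y2,np.linalg.norm(v)/2,np.linalg.norm(u)/2); return c,(y1+y2)/2
E
python3 - <<'E'
from vs import *
c,y=screws(.048,(475.4,-371.2),-29.7,'valve2.png'); go(c[0],c[1],28,180+y)
E
```

```text
[[449.49751644840916, -375.8717668126637], [466.08973083972376, -345.9509240772021], [485.0873861040794, -395.7373240053069], [501.4163199606525, -365.8944391754105]] ctr [ 475.5 -370.9] yaws -29.307748487578444 -28.8483909023602 40.66296337599887 34.115631074573855
now [ 475.6 -371.1  170.2] yaw 150.29170375188747 shift [  0.3   0.2 142.2] | 142.16296714641473 rz -0.010999528385844155
```

View pics/valve2.png

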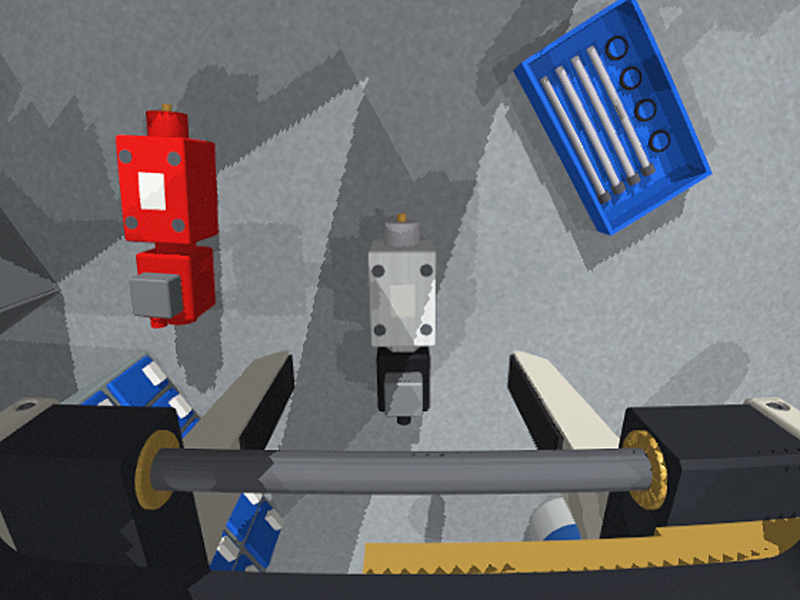

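The valve is square under the tool at (402,300) and everything clears. I'll grip about 6 mm toward the coil, near its centre of mass.

>>> {"method": "servo_tool", "body": {
  "increments": [
    [[-5.7,0.2,40,0,0,-0.008,-1],[0,0,40,0,0,0,-1],[0,0,35,0,0,0,-1],[0,0,18,0,0,0,-1],[0,0,9,0,0,0,-1],[0,0,0,0,0,0,0.3],[0,0,0,0,0,0,1],[0,0,0,0,0,0,1],[0,0,0,0,0,0,1],[0,0,0,0,0,0,1],[0,0,0,0,0,0,1],[0,0,0,0,0,0,1]]
  ]
}}

```text
t: 35.95
position: [0.481, -0.3731, 0.028]
ee_rot: [0.794, 3.039, 0.002]
wrist_force: [1.5, 2.1, 1.2]
gripper_width: 0.0439
gripper_force: 30.0
```

>>> {"method": "servo_tool", "body": {
  "increments": [
    [[0,0,-15,0,0,0,1],[0,0,-35,0,0,0,1],[0,0,-50,0,0,0,1],[0,0,-50,0,0,0,1],[0,0,-50,0,0,0,1],[0,0,-35,0,0,0,1],[0,0,-15,0,0,0,1],[0,0,0,0,0,-0.12,1],[0,0,0,0,0,-0.12,1],[0,0,0,0,0,-0.12,1],[0,0,0,0,0,-0.12,1],[0,0,0,0,0,-0.12,1]]
  ]
}}

```text
t: 37.45
position: [0.4784, -0.3738, 0.2752]
ee_rot: [0.144, -3.133, -0.004]
wrist_force: [0.8, 0.5, -8.2]
gripper_width: 0.0437
gripper_force: 30.0
```

>>> {"method": "servo_tool", "body": {
  "increments": [
    [[0,0,0,0,0,0,1],[0,0,0,0,0,0,1],[0,0,0,0,0,0,1],[0,0,0,0,0,0,1]]
  ]
}}

```text
t: 37.95
position: [0.4804, -0.3737, 0.2778]
ee_rot: [0.138, -3.138, 0.0]
wrist_force: [0.2, -0.1, -7.6]
gripper_width: 0.0439
gripper_force: 30.0
```

```bash
python3 - <<'E'
from h import *
np.set_printoptions(precision=2,suppress=True)
go(639.2,173.1,278,185.4)
E
```

```text
now [ 480.43 -373.67  277.76] yaw -174.96096628523537 shift [-206.18  530.71   -0.33] | 569.3533599624388 rz -0.006300050166049843
```

>>> {"method": "servo_tool", "body": {
  "increments": [
    [[-9.4,24.2,0,0,0,0,1],[-18.7,48.2,0,0,0,0,1],[-18.7,48.2,0,0,0,0,1],[-18.7,48.2,0,0,0,0,1],[-18.7,48.2,0,0,0,0,1],[-18.7,48.2,0,0,0,0,1],[-18.7,48.2,0,0,0,0,1],[-18.7,48.2,0,0,0,0,1],[-18.7,48.2,0,0,0,0,1],[-18.7,48.2,0,0,0,0,1],[-18.7,48.2,0,0,0,0,1],[-9.8,24.5,0,0,0,-0.006,1]]
  ]
}}

```text
t: 39.45
position: [0.6384, 0.1782, 0.278]
ee_rot: [0.156, -3.138, -0.006]
wrist_force: [-0.5, 0.1, -8.8]
gripper_width: 0.0443
gripper_force: 30.0
```

>>> {"method": "servo_tool", "body": {
  "increments": [
    [[0,0,0,0,0,0,1],[0,0,0,0,0,0,1],[0,0,25,0,0,0,1],[0,0,30,0,0,0,1],[0,0,15,0,0,0,1],[0,0,8,0,0,0,1],[0,0,3,0,0,0,1],[0,0,0,0,0,0,1],[0,0,0,0,0,0,1],[0,0,0,0,0,0,1],[0,0,0,0,0,0,1],[0,0,0,0,0,0,1]]
  ]
}}

```text
t: 40.95
position: [0.6391, 0.1731, 0.1969]
ee_rot: [-0.148, 3.138, 0.0]
wrist_force: [0.9, 0.0, -7.6]
gripper_width: 0.044
gripper_force: 30.0
```

```bash
python3 - <<'E'
from h import *
np.set_printoptions(precision=2,suppress=True)
go(639.2,173.1,193.5,185.4)
E
```

```text
now [639.1  173.06 196.86] yaw -174.60333716899873 shift [-0.1   0.03  3.36] | 3.3642873801048094 rz -5.824458672399994e-05
```

>>> {"method": "servo_tool", "body": {
  "increments": [
    [[0,0,1.2,0,0,0,1],[0,0,0.8,0,0,0,1],[0,0,0.5,0,0,0,1],[0,0,0.4,0,0,0,1],[0,0,0,0,0,0,1],[0,0,0,0,0,0,1]]
  ]
}}

```text
t: 41.7
position: [0.6391, 0.1731, 0.1939]
ee_rot: [-0.148, 3.138, 0.0]
wrist_force: [-0.4, -0.4, -8.9]
gripper_width: 0.0438
gripper_force: 30.0
```

>>> {"method": "servo_tool", "body": {
  "increments": [
    [[0,0,0.4,0,0,0,1],[0,0,0,0,0,0,1],[0,0,0,0,0,0,1]]
  ]
}}

```text
t: 42.08
position: [0.6391, 0.173, 0.1935]
ee_rot: [-0.148, 3.138, 0.0]
wrist_force: [1.5, -0.0, -9.2]
gripper_width: 0.0439
gripper_force: 30.0
```

>>> {"method": "servo_tool", "body": {
  "increments": [
    [[0,0,0.5,0,0,0,1],[0,0,0,0,0,0,1],[0,0,0,0,0,0,1]]
  ]
}}

```text
t: 42.45
position: [0.6391, 0.1731, 0.1931]
ee_rot: [-0.148, 3.138, 0.0]
wrist_force: [0.2, 0.0, -7.4]
gripper_width: 0.0435
gripper_force: 30.0
```

>>> {"method": "servo_tool", "body": {
  "increments": [
    [[0,0,0.4,0,0,0,1],[0,0,0.3,0,0,0,1],[0,0,0,0,0,0,1],[0,0,0,0,0,0,1]]
  ]
}}

```text
t: 42.95
position: [0.6392, 0.1731, 0.193]
ee_rot: [-0.148, 3.137, 0.0]
wrist_force: [-1.5, -1.2, -1.9]
gripper_width: 0.0438
gripper_force: 30.0
```

>>> {"method": "servo_tool", "body": {
  "increments": [
    [[0,0,0.2,0,0,0,1],[0,0,0,0,0,0,-0.2],[0,0,0,0,0,0,-1],[0,0,0,0,0,0,-1],[0,0,-20,0,0,0,-1],[0,0,-40,0,0,0,-1],[0,0,-40,0,0,0,-1],[6,0,-40,0,0,0,-1],[0,0,0,0,0,0,-1],[0,0,0,0,0,0,-1],[0,0,0,0,0,0,-1]]
  ]
}}

```text
t: 44.32
position: [0.6328, 0.1719, 0.3307]
ee_rot: [0.148, -3.136, 0.002]
wrist_force: [-0.2, -0.7, 0.0]
gripper_width: 0.0929
gripper_force: 0.0
```

```bash
python3 - <<'E'
from vs import *
c,y=screws(.213,(633.2,172.5),5.4,'fin_w.png')
s=bot.sense();print(s['position'],s['t'])
im=cv2.cvtColor(vision.read_camera('wrist'),cv2.COLOR_RGB2BGR);B=cv2.cvtColor(vision.read_camera('side'),cv2.COLOR_RGB2BGR)[180:320,120:320];A=cv2.cvtColor(vision.read_camera('scene'),cv2.COLOR_RGB2BGR)[120:270,290:450]
cv2.imwrite('pics/fin.png',np.hstack([cv2.resize(x,(400,h)) [:400] if 0 else cv2.resize(x,(266,266)) for x,h in((im[100:310,175:385],1),(A,1),(B,1))]))
E
```

```text
[[614.6652648733545, 150.46303385712434], [610.8008198936265, 189.45068371173804], [654.9683880589542, 155.3644621780875], [651.5830728241878, 190.06243053485423]] ctr [633.  171.3] yaws 3.889680984445904 5.619116581686271 40.63629326128488 37.020701487009234
[0.6 0.2 0.3] 44.375
```

View pics/fin.png

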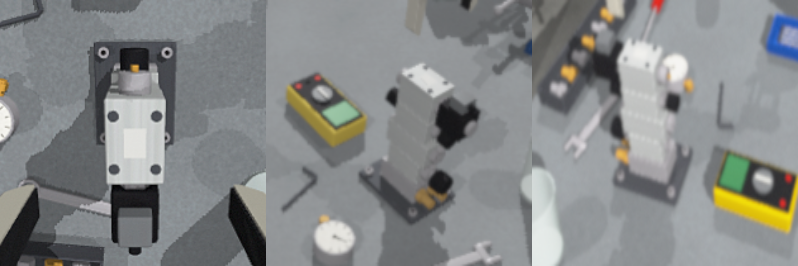

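The stack stands with the reducer knob and the coil both over the fittings. The valve is at (134,138) in the left panel. The screw centroids were partly polluted, so I'll check the top's outline.

```bash
python3 - <<'E'
from vs import *
im,w,q=look((633.2,172.5),.213)
for o,th in(((14,-14),None),((-14,16),None),((14,-14),150),((14,-14),190)):
  print(*topface(im,w,q+np.array(o),.213,half=80,thr=th)[:4])
E
```

```text
185.0 [632.1 172.3] 5.438301086425781 (62.954952239990234, 41.93027114868164)
184.0 [632.1 172.3] 5.438301086425781 (62.954952239990234, 42.26343536376953)
150 [632.2 172. ] 5.614829063415527 (65.0287857055664, 43.18071746826172)
190 [632.1 172.3] 5.438301086425781 (62.954952239990234, 41.93027114868164)
```

```bash
python3 -c "
from workcell import order
print(order.job_done())"
```

```text
the job is handed in; nothing more can be done
None
```

I built the stack on the subplate in the order asked: reducer, check, throttle, valve. By wrist camera each piece sits square to about half a degree and within about 1.5 mm of centre, the valve being furthest off. The reducer knob and the valve coil are at the brass-fitting end, the meter and gauge were left alone, and I handed the job in at about 44 s; no verdict was returned.

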